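# Reunite the bearing caps of a robot-car axle rig with their own lower halves

### The job

The axle rig of the robot car has lost its two bearing caps: of the three aluminium caps on the green mat, find the original of each lower half - the one whose notches meet that block's red keys - and put each on its own block, the right way round, so that it drops over the keys and sits fully home, flush and level. Leave the spare cap and the battery where they lie on the mat, and let go of the caps.

Things in the scene. Friction and masses are not known exactly. Their poses are not given: they have to be found in the camera images.
- rig: axle rig, fixed: dark steel plate 120 (x) x 330 (y) x 10, origin under its centre. Two bearing blocks stand 55 either side of its middle along y; which is on which side varies. Rig and mat change sides of the table from run to run.
- axle: steel axle, 8 diameter, along y in both blocks, origin at its middle, 50 above the table; turns freely about y. Two yellow wheels (66 diameter, 24 wide, tops 83 above the table) are centred 140 either side of the middle. A copper bush, 14 diameter, 42 long, lies in each block.
- mat: green mat, fixed, 270 (x) x 280 (y) x 3, origin under its centre; the three caps and a battery lie on it.
- block_p_seat (a point): aluminium lower bearing half, 84 (x) x 48 (y) x 40 high, fixed on the rig, axle along its y. Point: centre of its joint face, 50 above the table, where the cap's joint face must lie; z up. At each end a red key, 9 wide (y), 16 long (x), stands 9.5 above the joint face, roof-shaped on top: at the +x end the key is centred at y = +14, at the -x end at y = 0.
- block_q_seat (a point): aluminium lower bearing half, 84 (x) x 48 (y) x 40 high, fixed on the rig, axle along its y. Point: centre of its joint face, 50 above the table, where the cap's joint face must lie; z up. At each end a red key, 9 wide (y), 16 long (x), stands 9.5 above the joint face, roof-shaped on top: at the +x end the key is centred at y = -14, at the -x end at y = 0.
- cap_1_mid (a point): aluminium bearing cap (upper half of a split bearing), upright on the mat, joint face down. In it, both notches are centred at y = +14. They meet the keys of neither block: this is the spare, same size as the others. Point: middle of the cap, 20 above its joint face.
- cap_2_mid (a point): aluminium bearing cap (upper half of a split bearing), upright on the mat, joint face down. In it, the notch in the +x flange is centred at y = +14, that in the -x flange at y = 0. It mates with block_p. Point: middle of the cap, 20 above its joint face. Fitted, it lies 20 above the block's seat point and the cap's axes point as the block's.
- cap_3_mid (a point): aluminium bearing cap (upper half of a split bearing), upright on the mat, joint face down. In it, the notch in the +x flange is centred at y = -14, that in the -x flange at y = 0. It mates with block_q. Point: middle of the cap, 20 above its joint face. Fitted, it lies 20 above the block's seat point and the cap's axes point as the block's.
- cap_2: the cap as a body, origin at the centre of its joint face: 84 (x) x 48 (y) x 40 high, about 220 g. Grip: the upper part, 36 (x) x 48 (y), from 10 to 40 above the joint face; at each x side a flange 12 thick. Underneath an arch 17 wide, 8.5 high runs along y for the axle. All three caps: each flange has a notch right through from above, open to its end, 12 wide (y), 18 deep (x).
- cap_3: the cap as a body, origin at the centre of its joint face: 84 (x) x 48 (y) x 40 high, about 220 g. Grip: the upper part, 36 (x) x 48 (y), from 10 to 40 above the joint face; at each x side a flange 12 thick. Underneath an arch 17 wide, 8.5 high runs along y for the axle. All three caps: each flange has a notch right through from above, open to its end, 12 wide (y), 18 deep (x).
- battery: 9 V battery, 48 x 26 x 17, lying on the green mat near the caps. Bystander, not to be disturbed. Point: its origin, underneath.

How it is judged:
By the outcome, as a careful person would: the job done as asked, in the order asked, and still so for the second after the job is handed in, with the robot touching nothing.
It also fails if it takes over 51 s, if anything falls off the work surface, if the arm or the gripper's body presses on something with over 40 N, if the wrist force passes 120 N, or if a joint passes its speed limit or range.

### The arm

A 7-joint arm with a two-finger parallel gripper is mounted at the origin on the work surface. World frame = base frame: x ahead of the robot, y to its left, z up, the work surface at z = 0. Lengths are in m, angles in rad, forces in N, time in s.
With the tool pointing down it reaches from about 0.425 to 0.825 m from the base axis. Payload 3.6 kg.
Tool frame: the origin (TCP) lies where the fingers leave the gripper's body, on its centre line; the fingertips stand 73 mm ahead of it and the grasp point (between the pads) lies 54 mm ahead of it; x points along the fingers, y is the direction in which the jaws open and shut, and the axes are right-handed (so a half turn about x gives the same grasp; the last joint's range is limited). The gripper opens to 85 mm and grips with 20 to 120 N. Pads are 22 mm wide; open, the fingers measure 114 mm over their backs; the gripper's body (76 mm by 85 mm) begins 54 mm behind the grasp point. The pads swing forward as they close: fully open they stand 13 mm farther back than shut.
Start: joints at [1.302, 0.615, -0.013, 1.423, 0.008, 1.103, -0.04], TCP at [0.156, -0.631, 0.304] pointing down, gripper open.
Joint ranges: [-3.12, 3.12], [-0.3, 2.06], [-1.34, 1.32], [0.26, 2.42], [-1.36, 4.5], [0.01, 1.98], [-2.84, 2.84]. Speed limits (rad/s): [2.79, 2.79, 3.14, 3.14, 3.14, 3.14, 3.14].

### API

Orientations are given as a unit quaternion [x, y, z, w].
In Python, from station import arm, snapshot, camera_info, ticket gives the robot as it stands. Calls block until the motion is done:
- arm.movep(position, orientation): joint-space move of the TCP to a pose.
- arm.line_to(position, velocity=0.15, ori=None): straight line of the TCP; ori=None keeps the orientation; velocity is the mean speed in m/s.
- arm.move_j(angles): joint-space move.
- arm.move_gripper(opening, effort=None): opening from 0.0 (shut) to 1.0 (fully open); effort is the grip in N (None keeps the last); returns when the fingers have stopped.
- arm.pause(seconds).
- arm.ik(position, orientation): joint angles nearest the present ones, or None.
- snapshot(name): name is "scene" or "top"; returns the picture (400x640x3 uint8, blue, green, red); there is no depth.
- camera_info(name): a dict with "fx", "fy", "cx", "cy" (pixels), "dist_coeffs" ([k1, k2, p1, p2, k3] as OpenCV has them; the pictures are not rectified), "R" (3x3) and "t" (3): a world point X has camera coordinates R X + t. Camera axes: x right, y down, z forward; pixel columns grow to the right and rows downward; lengths in m; the calibration is good to about 2 mm. A picture is of the moment at which its call begins. camera_info takes no time and is no camera call.
A pose or a line that the arm cannot do raises arm.MotionError and nothing moves.
- ticket.finish_job(): hands the job in, once; it reports no verdict.
Readings, each from a call of its own:
- arm.read_time(): time.
- arm.read_joint_positions(): joint angles.
- arm.read_dq(): joint speeds.
- arm.read_effort(): joint torques, N m.
- arm.read_tool_pos(): TCP position.
- arm.read_eef_rot(): TCP orientation.
- arm.read_ft_force(): force on the tool from outside, world axes, zero at the start.
- arm.read_wrist_torque(): the same for the moment, N m.
- arm.read_opening(): opening from 0.0 (shut) to 1.0 (fully open).
Only numpy, scipy, OpenCV 4.12 (cv2) and the standard library are available. Lean on these libraries where they do the work, as an engineer would, in place of code of your own. Each camera call takes 0.05 s, during which the arm holds its last target.

## Working session

There is one attempt and no reset: what is moved stays moved. The work goes in short steps, each a Python script; the robot and the scene stay as the last script left them, time stands still between calls to the robot, and variables do not carry over. Pictures are saved under pics/ and viewed, and the job is handed in when it is done.

```bash
mkdir -p pics; ls; python3 - <<'E'
from station import arm, snapshot, camera_info
import cv2
for n in("scene","top"):
    im=snapshot(n); cv2.imwrite(f"pics/{n}0.png",im); c=camera_info(n); print(n,{k:(v.tolist() if hasattr(v,'tolist') else v) for k,v in c.items()})
print(arm.read_time(),arm.read_tool_pos(),arm.read_eef_rot(),arm.read_opening())
E
```

```text
pics
scene {'fx': 451.96942562117067, 'fy': 451.96942562117067, 'cx': 314.0869235863001, 'cy': 198.69935615557227, 'dist_coeffs': [-0.1138803268509704, 0.0, 0.0, 0.0, 0.0], 'R': [[-0.19149334092794493, 0.9813572935054938, -0.01637567903402901], [0.7842988497751944, 0.14296755726946206, -0.603685010423242], [-0.5900894971286645, -0.1284450857447446, -0.7970547317006934]], 't': [0.09650852764537124, -0.43456354563862926, 1.4410591292947788]}
top {'fx': 391.5330684490948, 'fy': 391.5330684490948, 'cx': 320.4494151324477, 'cy': 199.85674310824308, 'dist_coeffs': [-0.015561461260200797, 0.0, 0.0, 0.0, 0.0], 'R': [[-0.008470845857256305, -0.9999639521116344, 0.0005824497780572792], [-0.9702598916278325, 0.008078300682358198, -0.2419307416523004], [0.2419173153554936, -0.0026144856792048527, -0.9702933458474421]], 't': [0.03628412218918265, 0.5803885269513008, 0.7320335666489785]}
0.1 [ 0.15551942 -0.63058719  0.3028502 ] [-0.70182614 -0.08611217  0.70206016 -0.08447665] 1.0005980425684395
```

View pics/scene0.png

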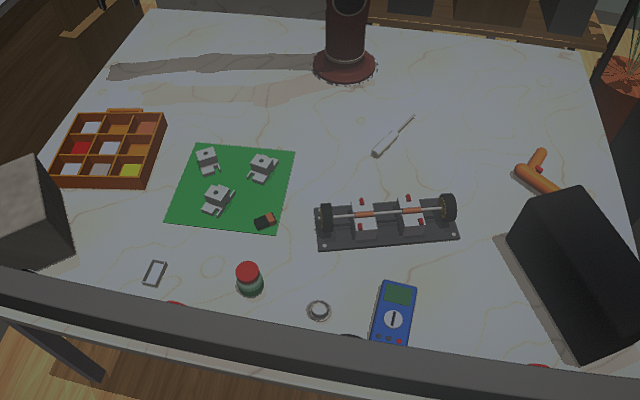

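View pics/top0.png

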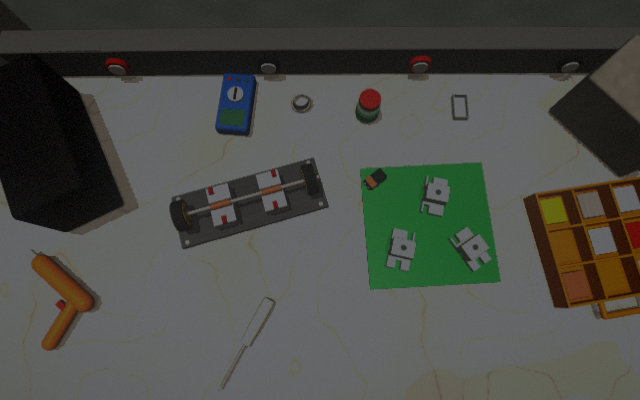

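Scene picture: the mat is on the robot's right (-y), with three caps and the battery at about (265,221). The rig is on the left at about (385,220). In the top picture the caps are at about (437,195), (402,249) and (472,248), and the blocks at about (220,204) and (271,190). Next I'll enlarge crops.

```bash
python3 - <<'E'
import cv2,numpy as np
t=cv2.imread("pics/top0.png"); s=cv2.imread("pics/scene0.png")
def crop(im,x,y,w,h,k,n):
    c=cv2.resize(im[y:y+h,x:x+w],None,fx=k,fy=k,interpolation=cv2.INTER_CUBIC)
    c=np.clip(c.astype(float)*1.6,0,255).astype(np.uint8); cv2.imwrite("pics/"+n,c)
crop(t,355,155,150,140,4,"t_mat.png")   # 600x560
crop(t,165,150,170,105,4.7,"t_rig.png")
crop(s,180,138,120,105,5,"s_mat.png")
crop(s,305,185,160,70,5,"s_rig.png")
E
```

```text
(no output)
```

View pics/t_mat.png

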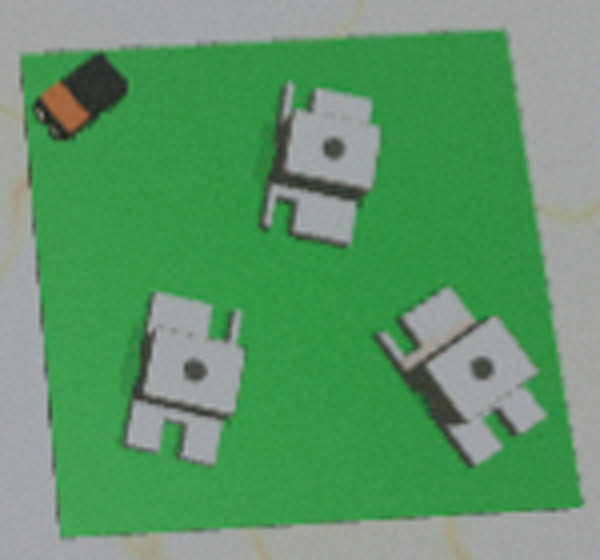

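View pics/t_rig.png

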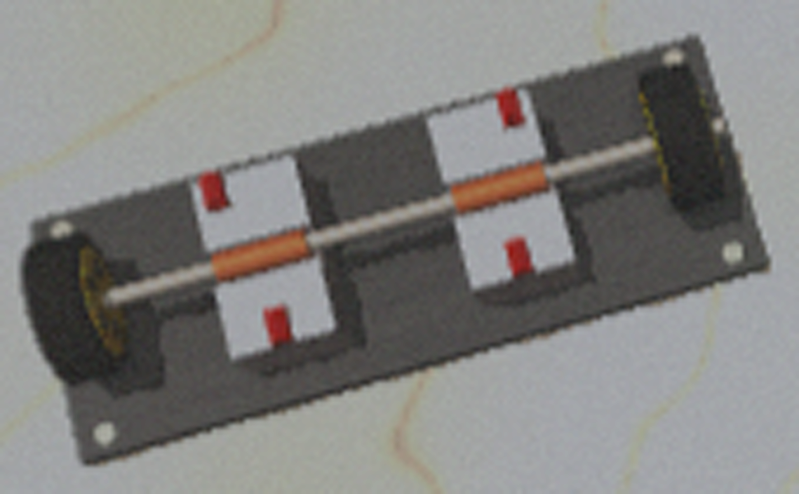

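View pics/s_mat.png

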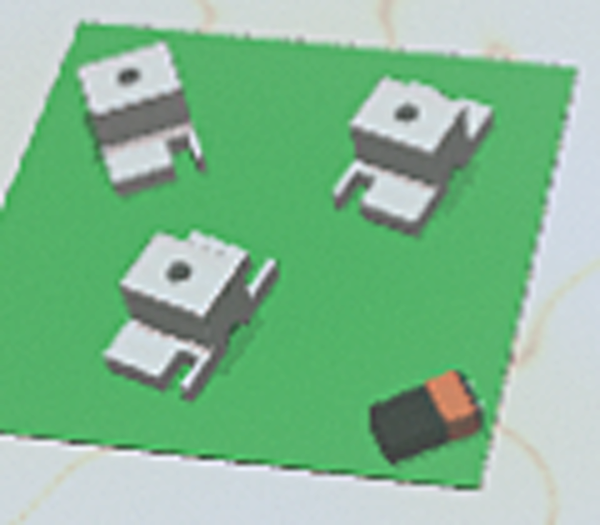

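View pics/s_rig.png

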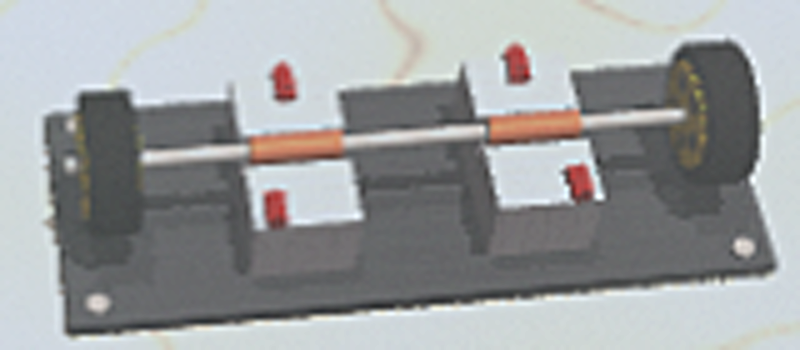

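Each block's offset key marks its +x end, so the left block is p (key on the +y side) and the right block is q. On the mat, the left cap (403.8,247.5) has its up-end notch at the right and its other notch centred, so it is cap_3. The right cap (475.5,247) has its up-left notch offset to the left, so it is cap_2. The top cap has both notches on one side, so it is the spare. Next is an edge-based pose refinement in both cameras.

```bash
cat > vis.py <<'E'
import cv2,numpy as np
from station import camera_info
from scipy.optimize import least_squares
from scipy.ndimage import map_coordinates
CI={n:camera_info(n) for n in("scene","top")}
def proj(n,P):
    c=CI[n];K=np.array([[c['fx'],0,c['cx']],[0,c['fy'],c['cy']],[0,0,1.]])
    return cv2.projectPoints(np.asarray(P,float).reshape(-1,3),cv2.Rodrigues(np.array(c['R'],float))[0],np.array(c['t'],float),K,np.array(c['dist_coeffs']))[0].reshape(-1,2)
def back(n,uv,z):
    c=CI[n];K=np.array([[c['fx'],0,c['cx']],[0,c['fy'],c['cy']],[0,0,1.]])
    q=cv2.undistortPoints(np.array([[uv]],float),K,np.array(c['dist_coeffs'])).ravel()
    R=np.array(c['R']);d=R.T@np.array([q[0],q[1],1]);o=-R.T@np.array(c['t'])
    return o+d*(z-o[2])/d[2]
def place(pose,P):
    x,y,a=pose;c,s=np.cos(a),np.sin(a);P=np.asarray(P,float)
    return np.c_[x+c*P[:,0]-s*P[:,1],y+s*P[:,0]+c*P[:,1],P[:,2]]
def segs_rect(x0,x1,y0,y1,z):
    p=[(x0,y0,z),(x1,y0,z),(x1,y1,z),(x0,y1,z)]
    return [(p[i],p[(i+1)%4]) for i in range(4)]
def block_segs(yc):
    return [s for s in segs_rect(-.042,.042,yc-.024,yc+.024,.05)]
def rig_segs(): return segs_rect(-.06,.06,-.165,.165,.01)+block_segs(.055)+block_segs(-.055)
def cap_segs(z0,np_,nm):
    S=segs_rect(-.018,.018,-.024,.024,z0+.04)
    z=z0+.012
    for s,n in((1,np_),(-1,nm)):
        S+= [((s*.018,e,z),(s*.042,e,z)) for e in(-.024,.024)]
        if n-.006>-.0239: S.append(((s*.042,-.024,z),(s*.042,n-.006,z)))
        if n+.006<.0239: S.append(((s*.042,n+.006,z),(s*.042,.024,z)))
        S+=[((s*.024,n-.006,z),(s*.042,n-.006,z)),((s*.024,n+.006,z),(s*.042,n+.006,z))]
    return S
def fit(imgs,segs,pose,rng=4,iters=15,verbose=False,step=.002,free=(1,1,1)):
    pose=np.array(pose,float)
    G={n:cv2.GaussianBlur(im.astype(np.float32),(0,0),.7) for n,im in imgs.items()}
    free=np.array(free,bool)
    for it in range(iters):
        r=max(1.2,rng*(0.8**it))
        A=[];B=[]
        for n,im in G.items():
            for a,b in segs:
                a=np.array(a);b=np.array(b);L=np.linalg.norm(b-a);m=max(3,int(L/step))
                P=a+(b-a)*((np.arange(m)+.5)/m)[:,None]
                uv=proj(n,place(pose,P));e=proj(n,place(pose,np.array([a,b])));d=e[1]-e[0];d/=np.linalg.norm(d);nn=np.array([-d[1],d[0]])
                t=np.arange(-r-1,r+1.01,.25)
                pts=uv[:,None]+t[None,:,None]*nn
                v=np.stack([map_coordinates(im[...,c],[pts[...,1],pts[...,0]],order=1,mode='nearest') for c in range(3)],-1)
                g=np.linalg.norm(v[:,4:]-v[:,:-4],axis=-1);tt=t[2:-2]
                J=[]
                for k,h in enumerate((1e-4,1e-4,1e-3)):
                    p2=pose.copy();p2[k]+=h
                    J.append(((proj(n,place(p2,P))-uv)@nn)/h)
                J=np.array(J).T
                for i in range(m):
                    w=g[i]*np.exp(-.5*(tt/r)**2); j=int(np.argmax(w))
                    if g[i,j]<12 or j==0 or j==len(tt)-1: continue
                    lo,hi=max(0,j-3),j+4; off=(tt[lo:hi]*g[i,lo:hi]**2).sum()/(g[i,lo:hi]**2).sum()
                    A.append(J[i]);B.append(off)
        A=np.array(A);B=np.array(B);w=1/(1+(B/.5)**2)
        Am=A[:,free]
        dx=np.linalg.lstsq(Am*np.sqrt(w)[:,None],B*np.sqrt(w),rcond=None)[0]
        pose[free]+=dx
    return pose,len(B),np.sqrt(np.average(B**2,weights=w))
def overlay(im,n,items,k,box,fn):
    x,y,w,h=box
    c=cv2.resize(im[y:y+h,x:x+w],None,fx=k,fy=k,interpolation=cv2.INTER_CUBIC);c=np.clip(c*1.6,0,255).astype(np.uint8)
    for segs,pose in items:
        for a,b in segs:
            e=(proj(n,place(pose,np.array([a,b])))-[x,y]+.5)*k-.5
            cv2.line(c,tuple(int(q) for q in e[0].round()),tuple(int(q) for q in e[1].round()),(255,0,255),1)
    cv2.imwrite(fn,c)
E
cat > f0.py <<'E'
from vis import *
T=cv2.imread("pics/top0.png");S=cv2.imread("pics/scene0.png")
p=back("top",(220.7,204.9),.05);q=back("top",(271.8,189.8),.05)
m=(p+q)/2;d=p-q;a=np.arctan2(-d[0],d[1])
r0=(m[0],m[1],a);print("rig0",r0)
mm=0
res={}
def run(name,segs,p0,**k):
    out=[]
    for im in({"top":T},{"scene":S},{"top":T,"scene":S}):
        f=fit(im,segs,p0,**k);out.append(f);print(name,list(im),np.round(f[0][:2]*1000,2),round(np.degrees(f[0][2]),2),f[1],round(f[2],2))
    res[name]=out;return out
run("plate",segs_rect(-.06,.06,-.165,.165,.01),r0)
run("blocks",block_segs(.055)+block_segs(-.055),r0)
c3=back("top",(403.75,247.5),.043);d=back("top",(45.0*0+182/4+355,330/4+155),.015)
run("cap3",cap_segs(.003,-.014,0),(c3[0],c3[1],np.radians(-12)),rng=3)
c2=back("top",(475.5,247),.043)
run("cap2",cap_segs(.003,.014,0),(c2[0],c2[1],np.radians(30)),rng=3)
c1=back("top",(438.2,192),.043)
run("cap1",cap_segs(.003,.014,.014),(c1[0],c1[1],np.radians(-12)),rng=3)
import sys;print(c3,c2,c1)
it=[(cap_segs(.003,-.014,0),0,"cap3"),(cap_segs(.003,.014,0),0,"cap2"),(cap_segs(.003,.014,.014),0,"cap1")]
I=[(s,res[n][2][0]) for s,_,n in it]
overlay(T,"top",I,4,(355,155,150,140),"pics/o_tm.png")
overlay(S,"scene",I,5,(180,138,120,105),"pics/o_sm.png")
R=[(rig_segs(),res["blocks"][2][0])]
overlay(T,"top",R,4.7,(165,150,170,105),"pics/o_tr.png")
overlay(S,"scene",R,5,(305,185,160,70),"pics/o_sr.png")
E
python3 f0.py
```

```text
rig0 (np.float64(0.5928048274665062), np.float64(0.18777404122742736), np.float64(0.2913674628299642))
plate ['top'] [592.68 188.44] 16.07 425 0.3
plate ['scene'] [601.92 189.65] 15.98 368 0.33
plate ['top', 'scene'] [593.43 188.1 ] 16.09 724 0.46
blocks ['top'] [593.97 189.01] 16.0 259 0.25
blocks ['scene'] [596.75 188.76] 16.05 211 0.25
blocks ['top', 'scene'] [594.33 188.76] 15.91 468 0.32
cap3 ['top'] [ 485.79 -139.03] -13.82 191 0.17
cap3 ['scene'] [ 488.88 -138.36] -14.06 195 0.25
cap3 ['top', 'scene'] [ 486.56 -138.86] -13.7 384 0.33
cap2 ['top'] [ 485.16 -288.17] 32.95 193 0.2
cap2 ['scene'] [ 489.23 -287.54] 32.29 200 0.21
cap2 ['top', 'scene'] [ 485.92 -288.43] 32.58 389 0.34
cap1 ['top'] [ 603.68 -220.22] -13.14 186 0.17
cap1 ['scene'] [ 606.96 -219.73] -13.21 191 0.2
cap1 ['top', 'scene'] [ 604.4  -219.92] -12.83 389 0.35
[ 0.48486603 -0.13986471  0.043     ] [ 0.48447862 -0.28874741  0.043     ] [ 0.60294809 -0.22081029  0.043     ]
```

View pics/o_tm.png

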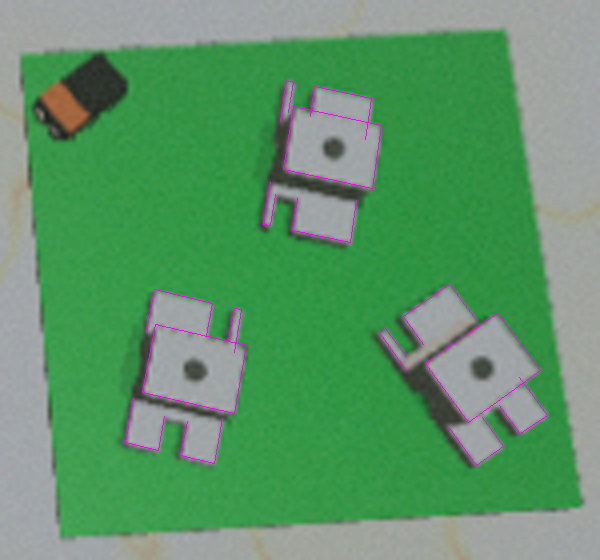

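View pics/o_tr.png

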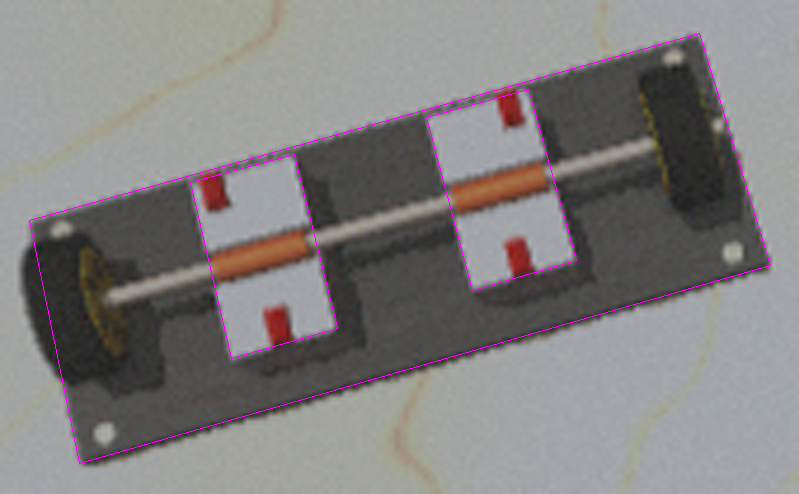

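View pics/o_sr.png

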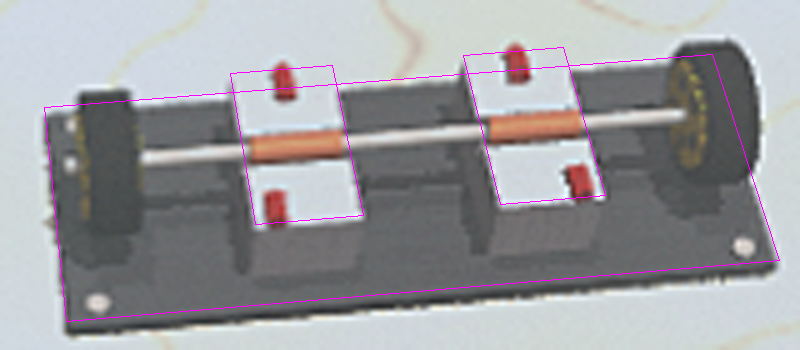

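View pics/o_sm.png

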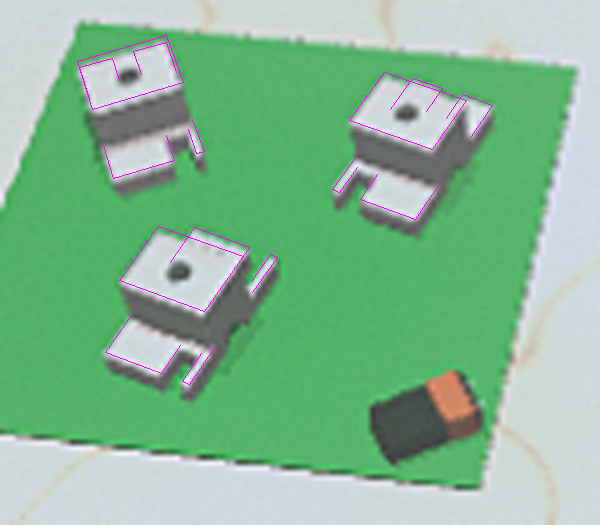

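The overlay confirms the identities. The two cameras differ by about 3 mm in x, and the difference is the same everywhere, so I'll use the mean of the two. The first grasp will be cap_3, gripped across its y.

```bash
cat > rob.py <<'E'
import numpy as np
from station import arm,snapshot,ticket
from scipy.spatial.transform import Rotation as Ro
def quat(a,flip=0):
    "tool down, jaw axis along cap y for cap yaw a"
    b=a+np.pi/2+np.pi*flip
    y=np.array([np.cos(b),np.sin(b),0]);x=np.array([0,0,-1.]);z=np.cross(x,y)
    return Ro.from_matrix(np.c_[x,y,z]).as_quat()
def st(m=""):
    print(m,"t",round(arm.read_time(),2),"p",np.round(np.array(arm.read_tool_pos())*1000,2),"F",np.round(arm.read_ft_force(),1),"op",round(arm.read_opening(),3))
RIG=np.array([.5954,.1889,np.radians(16.02)])
def seat(s): return np.array([RIG[0]-s*.055*np.sin(RIG[2]),RIG[1]+s*.055*np.cos(RIG[2])])
P,Q=seat(1),seat(-1)
C3=np.array([.4873,-.1387,np.radians(-13.9)]);C2=np.array([.4872,-.2879,np.radians(32.6)])
E
python3 - <<'E'
from rob import *
for n,x,a in(("c3",C3[:2],C3[2]),("c2",C2[:2],C2[2]),("P",P,RIG[2]),("Q",Q,RIG[2])):
    for f in(0,1):
        for z in(.083,.25):
            j=arm.ik([x[0],x[1],z],quat(a,f));print(n,f,z,None if j is None else np.round(j,2))
E
```

```text
c3 0 0.083 [ 0.58  0.8  -0.54  2.02  0.8   0.54  0.79]
c3 0 0.25 [ 0.71  0.55 -0.72  1.89  0.47  0.88  1.09]
c3 1 0.083 [ 0.19  0.74  0.07  2.03 -0.12  0.38 -1.46]
c3 1 0.25 [ 0.24  0.46 -0.    1.9   0.    0.78 -1.58]
c2 0 0.083 [ 1.12  1.11 -1.15  1.84  1.19  1.08  1.61]
c2 0 0.25 [ 1.13  0.81 -1.15  1.72  0.8   1.16  1.89]
c2 1 0.083 [ 0.54  0.79 -0.08  1.86  0.11  0.5  -0.61]
c2 1 0.25 [ 0.59  0.55 -0.14  1.74  0.1   0.86 -0.6 ]
P 0 0.083 [ 0.15  1.16 -1.15  1.66  1.16  1.15  0.52]
P 0 0.25 [ 0.15  0.89 -1.15  1.54  0.84  1.27  0.72]
P 1 0.083 [-0.41  0.85 -0.04  1.68  0.05  0.62 -1.76]
P 1 0.25 [-0.2   0.66 -0.39  1.55  0.28  0.99 -1.97]
Q 0 0.083 [ 0.26  1.06 -0.96  1.67  1.02  1.    0.77]
Q 0 0.25 [ 0.26  0.81 -0.96  1.55  0.7   1.16  1.  ]
Q 1 0.083 [-0.23  0.84 -0.03  1.68  0.05  0.61 -1.59]
Q 1 0.25 [-0.07  0.65 -0.31  1.56  0.23  0.97 -1.74]
```

```bash
python3 - <<'E'
from rob import *
import cv2
q=quat(C3[2],1)
arm.movep([C3[0],C3[1],.2],q); st("above")
arm.line_to([C3[0],C3[1],.10],.2)
arm.line_to([C3[0],C3[1],.083],.08); st("down")
arm.move_gripper(.3,50); st("grip")
arm.line_to([C3[0],C3[1],.2],.15); st("up")
for n in("top","scene"): cv2.imwrite(f"pics/{n}1.png",snapshot(n))
E
```

```text
above t 2.26 p [ 487.29 -139.88  200.15] F [ 0.4 -0.1 -0.2] op 0.998
down t 3.27 p [ 487.51 -138.77   83.5 ] F [-0.1  0.2  0.4] op 1.001
grip t 3.71 p [ 487.61 -138.79   83.59] F [-0.1 -0.   5.8] op 0.556
up t 4.64 p [ 486.56 -138.45  199.09] F [-0.7 -0.1 -2.2] op 0.554
```

```bash
python3 - <<'E'
import cv2,numpy as np
def crop(im,x,y,w,h,k,n):
    c=cv2.resize(im[y:y+h,x:x+w],None,fx=k,fy=k,interpolation=cv2.INTER_CUBIC)
    return np.clip(c.astype(float)*1.6,0,255).astype(np.uint8)
a=crop(cv2.imread("pics/top1.png"),340,150,170,160,2.4,0);b=crop(cv2.imread("pics/scene1.png"),170,90,170,160,2.4,0)
a=cv2.resize(a,(400,376));b=cv2.resize(b,(400,376))
cv2.imwrite("pics/v1.png",np.hstack([a,b]))
E
```

```text
(no output)
```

View pics/v1.png

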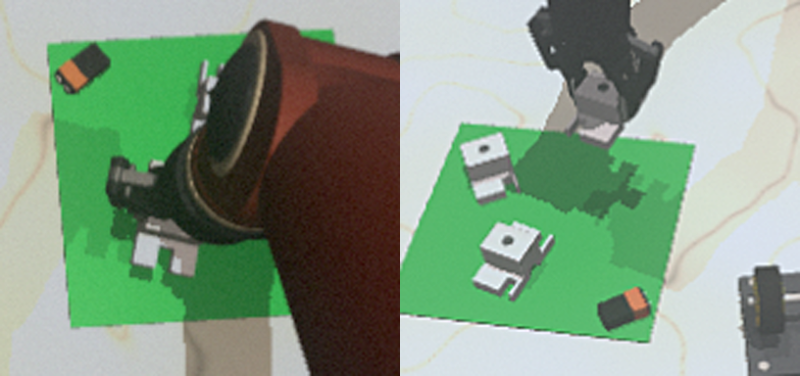

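Cap_3 is held level between the fingers, and the other two caps and the battery are undisturbed. Next I'll move over block q and check alignment just above the keys.

```bash
cat > look.py <<'E'
import cv2,numpy as np,sys
k=sys.argv[1]
def crop(im,x,y,w,h):
    c=cv2.resize(im[y:y+h,x:x+w],(400,int(400*h/w)),interpolation=cv2.INTER_CUBIC)
    return np.clip(c.astype(float)*1.7,0,255).astype(np.uint8)
a=crop(cv2.imread(f"pics/top{k}.png"),190,140,130,130);b=crop(cv2.imread(f"pics/scene{k}.png"),330,150,110,110)
cv2.imwrite(f"pics/v{k}.png",np.hstack([a,b]))
E
python3 - <<'E'
from rob import *
import cv2
q=quat(RIG[2],1)
arm.movep([Q[0],Q[1],.2],q); st("above")
arm.line_to([Q[0],Q[1],.148],.12);arm.pause(.15); st("low")
print(np.degrees(Ro.from_quat(arm.read_eef_rot()).as_matrix()@[0,1,0]), Ro.from_quat(q).as_matrix()@[0,1,0])
for n in("top","scene"): cv2.imwrite(f"pics/{n}2.png",snapshot(n))
E
python3 look.py 2
```

```text
above t 5.89 p [610.52 132.81 199.65] F [ 0.4  0.1 -2. ] op 0.557
low t 6.62 p [611.32 136.   149.21] F [-0.7 -0.  -2.9] op 0.55
[ 1.57911949e+01 -5.50767143e+01  7.08024607e-03] [ 0.27597288 -0.96116542  0.        ]
```

View pics/v2.png

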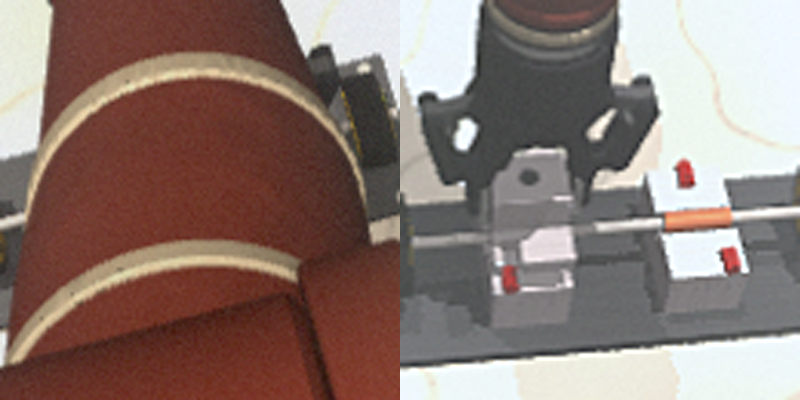

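```bash
python3 - <<'E'
from vis import *
from rob import RIG,Q
S=cv2.imread("pics/scene2.png")
z0=.1492-.0805
seg=cap_segs(z0,-.014,0)
# use visible edges: top face front/sides and +x flange
vis=[s for s in seg if not(s[0][0]<-.0181 or s[1][0]<-.0181)]
vis=[s for s in vis if not (abs(s[0][0]+.018)<1e-6 and abs(s[1][0]+.018)<1e-6)]
r=np.array([.6113,.136,RIG[2]])
for d in(0,.002,.004):
  f=fit({"scene":S},vis,(r[0]+d,r[1],r[2]),rng=2.5,step=.001);print(np.round(f[0][:2]*1000,2),np.degrees(f[0][2]),f[1:])
f2=fit({"scene":S},vis,(r[0]+.002,r[1],r[2]),rng=2,step=.001,free=(1,1,0));print(f2)
overlay(S,"scene",[(seg,f[0]),(block_segs(-.055),(.59675,.18876,np.radians(16.05)))],8,(345,180,90,70),"pics/o2.png")
E
```

```text
[612.35 135.67] 15.722057341206439 (205, np.float64(0.26640276988175915))
[612.34 135.66] 15.739530802103928 (205, np.float64(0.2682005317683928))
[612.35 135.67] 15.720979530413437 (205, np.float64(0.26641090030824743))
(array([0.61239953, 0.13555057, 0.27960175]), 206, np.float64(0.26549971338523026))
```

View pics/o2.png

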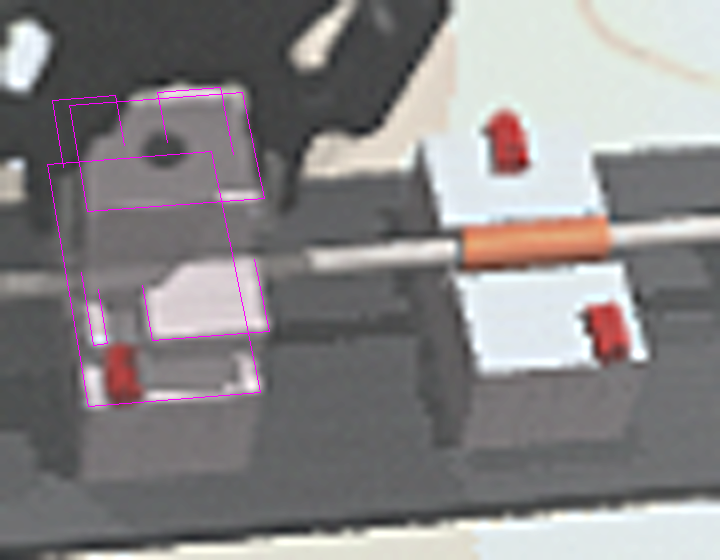

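In the scene camera, the held cap and block q agree within 0.4 mm and 0.3°. I'll descend and watch the force.

```bash
python3 - <<'E'
from rob import *
for z in(.141,.137,.134,.132,.130,.1285):
    arm.line_to([Q[0],Q[1],z],.05); st(str(z))
    if arm.read_ft_force()[2]>12: break
E
```

```text
0.141 t 7.02 p [610.17 135.98 140.44] F [-0.2 -0.6 -0.8] op 0.548
0.137 t 7.27 p [610.34 136.01 136.59] F [ 0.1 -0.3 -2. ] op 0.558
0.134 t 7.52 p [610.43 136.02 133.76] F [ 0.1 -0.5 -0.6] op 0.554
0.132 t 7.77 p [610.5  136.03 131.87] F [ 0.8  0.5 -2. ] op 0.559
0.13 t 8.02 p [611.08 136.15 130.67] F [0.4 0.2 2. ] op 0.557
0.1285 t 8.27 p [611.06 136.16 130.66] F [-2.4 -0.7 10.1] op 0.554
```

```bash
python3 - <<'E'
from rob import *
import cv2
arm.line_to([Q[0],Q[1],.1305],.05)
arm.move_gripper(.8,50); st("rel")
arm.line_to([Q[0],Q[1],.21],.2); st("up")
q=quat(C2[2],1)
arm.movep([C2[0],C2[1],.2],q); st("above c2")
for n in("top","scene"): cv2.imwrite(f"pics/{n}3.png",snapshot(n))
E
python3 look.py 3
python3 - <<'E'
from vis import *
T=cv2.imread("pics/top3.png");S=cv2.imread("pics/scene3.png")
seg=cap_segs(.05,-.014,0)
for im in({"top":T},{"scene":S}):
  f=fit(im,seg,(.6117,.136,np.radians(16)),rng=2,step=.001);print(list(im),np.round(f[0][:2]*1000,2),np.degrees(f[0][2]),f[1:])
E
```

```text
rel t 8.86 p [610.51 136.01 130.23] F [ 0.4 -0.4 -0.7] op 0.798
up t 9.41 p [610.05 135.87 209.45] F [ 0.2  1.1 -1.6] op 0.798
above c2 t 11.03 p [ 488.21 -286.3   199.86] F [-0.2 -0.1 -0.7] op 0.797
['top'] [608.46 135.27] 16.13390199365029 (342, np.float64(0.21565620536825544))
['scene'] [611.53 134.88] 16.570341106874917 (262, np.float64(0.2736269501860622))
```

View pics/v3.png

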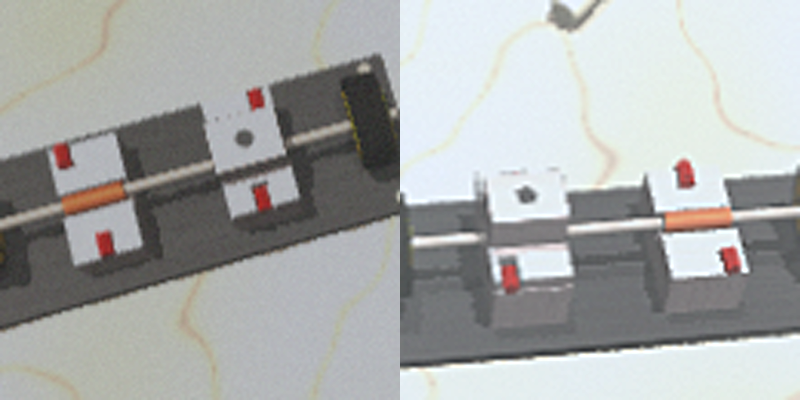

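Cap_3 sits home on block q, with both red keys in its notches. Next is cap_2.

```bash
python3 - <<'E'
from rob import *
import cv2
arm.move_gripper(1.0)
arm.line_to([C2[0],C2[1],.10],.2)
arm.line_to([C2[0],C2[1],.083],.08); st("down")
arm.move_gripper(.3,50); st("grip")
arm.line_to([C2[0],C2[1],.2],.15); st("up")
cv2.imwrite("pics/scene4a.png",snapshot("scene"))
q=quat(RIG[2],1)
arm.movep([P[0],P[1],.2],q); st("above")
arm.line_to([P[0],P[1],.148],.12);arm.pause(.15); st("low")
for n in("top","scene"): cv2.imwrite(f"pics/{n}4.png",snapshot(n))
from vis import *
S=cv2.imread("pics/scene4.png")
z0=arm.read_tool_pos()[2]-.0805
seg=cap_segs(z0,.014,0)
vis=[s for s in seg if not(s[0][0]<-.0179 and s[1][0]<-.0179 or s[0][0]<-.0181 or s[1][0]<-.0181)]
p=arm.read_tool_pos()
f=fit({"scene":S},vis,(p[0]+.001,p[1],RIG[2]),rng=2.5,step=.001);print(np.round(f[0][:2]*1000,2),np.degrees(f[0][2]),f[1:])
a=np.radians(16.05);print("scene P",.59675-.055*np.sin(a),.18876+.055*np.cos(a))
overlay(S,"scene",[(seg,f[0]),(block_segs(.055),(.59675,.18876,a))],8,(345,180,90,70),"pics/o4.png")
E
python3 look.py 4
```

```text
down t 12.46 p [ 487.17 -287.88   83.1 ] F [ 0.7 -0.7 -0.3] op 1.001
grip t 12.89 p [ 487.59 -287.99   83.54] F [0.6 0.7 3.5] op 0.555
up t 13.82 p [ 486.36 -287.55  198.9 ] F [ 0.3  1.  -1.9] op 0.552
above t 15.82 p [580.97 239.55 199.91] F [ 0.3  0.2 -2.6] op 0.552
low t 16.55 p [581.   242.   149.21] F [-0.6 -0.1 -1.3] op 0.555
[582.36 241.06] 16.05370143637734 (206, np.float64(0.2651659087194326))
scene P 0.581543813959131 0.2416161435037639
```

View pics/v4.png

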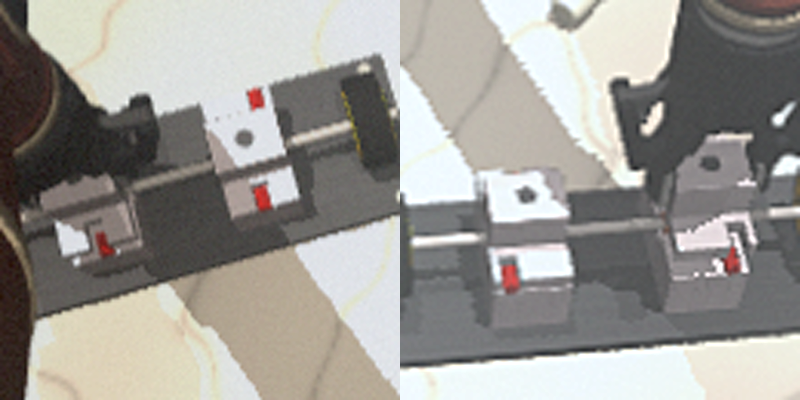

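View pics/o4.png

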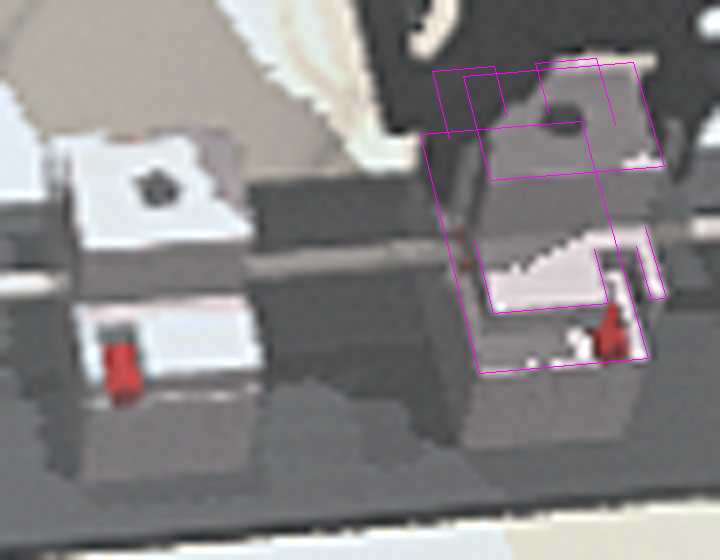

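```bash
python3 - <<'E'
from rob import *
import cv2
ok=True
for z in(.141,.137,.134,.132,.130,.1285):
    arm.line_to([P[0],P[1],z],.05); st(str(z))
    if arm.read_ft_force()[2]>12: ok=False;break
if arm.read_tool_pos()[2]<.1312:
    arm.line_to([P[0],P[1],.1305],.05)
    arm.move_gripper(.8,50); st("rel")
    arm.line_to([P[0],P[1],.21],.2); st("up")
    arm.movep([.48,-.25,.3],quat(C2[2],1)); st("away")
    for n in("top","scene"): cv2.imwrite(f"pics/{n}5.png",snapshot(n))
E
python3 look.py 5
```

```text
0.141 t 16.94 p [579.84 241.62 140.43] F [ 0.   0.1 -2.7] op 0.556
0.137 t 17.19 p [580.   241.68 136.59] F [ 0.   0.7 -2.6] op 0.553
0.134 t 17.44 p [580.1  241.69 133.78] F [-0.3 -0.1 -2.4] op 0.558
0.132 t 17.69 p [580.16 241.72 131.87] F [ 0.4 -0.1 -2.5] op 0.558
0.13 t 17.94 p [580.7  241.96 130.61] F [-0.1  0.3  1.8] op 0.555
0.1285 t 18.19 p [580.65 242.   130.56] F [-2.9 -1.1  8.2] op 0.556
rel t 18.78 p [580.26 241.81 130.4 ] F [ 0.3  0.9 -0.6] op 0.796
up t 19.33 p [579.74 241.52 209.51] F [-0.3  0.4 -0.5] op 0.801
away t 21.18 p [ 480.72 -248.67  299.68] F [ 0.  -0.4 -0.4] op 0.796
```

View pics/v5.png

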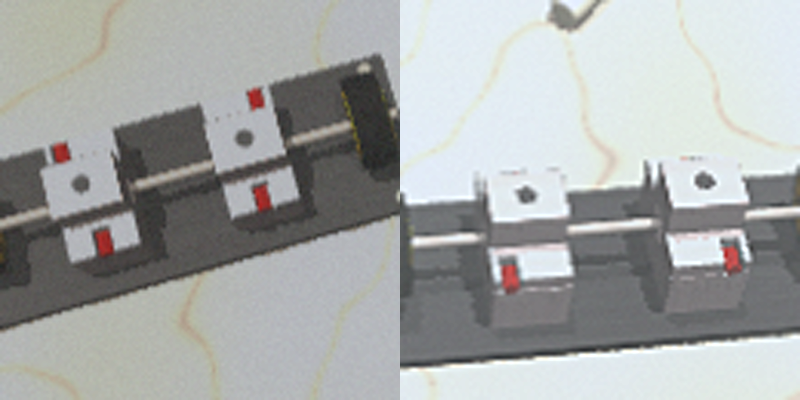

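View pics/scene5.png

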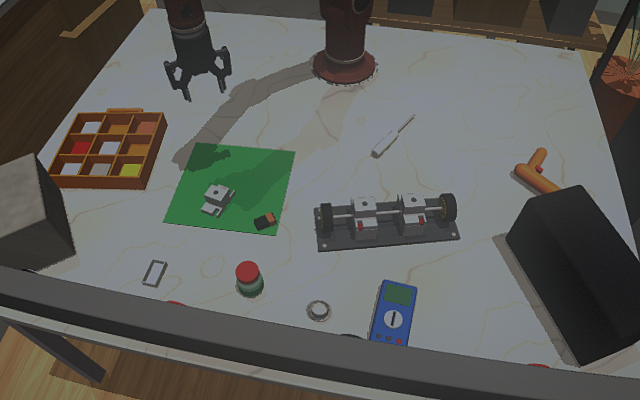

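Both caps sit flush with the keys showing in the notches. The spare and the battery are where they were, and the gripper is clear. Handing in.

```bash
python3 - <<'E'
from station import ticket,arm
print(ticket.finish_job(),arm.read_time())
E
```

```text
the job is handed in; nothing more can be done
the job is handed in; nothing more can be done
```

Both caps are on their own blocks, released, and the job was handed in at about 21 s of the 51 s limit. I put cap_3 on block q and cap_2 on block p. Cap_1, the spare with both notches on one side, and the battery were left where they lay.

**Seating:** each cap stopped with its joint face at about 50.1–50.2 mm (target 50 mm), then took an 8–10 N press without moving further.

**Last pictures:** both caps look flush and level, with the red keys showing in their notches. The axle still lies in the blocks, and the gripper is well clear.

**Disagreements:**
- **Camera x offset:** the two cameras differ by about 3 mm in x, consistently across the table. I used the mean of the two.
- **Cap positions in the pictures:** in the scene camera, just before lowering, cap_2 showed about 0.75 mm off block p in y. After seating, cap_3 fitted about 1 mm off block q's measured centre in the scene camera and about 1 mm in the top one. I put this down to fit error and the keys' play, because both caps went down without resistance.

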